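# Switch on the grinding bench in order

### The arm

A 6-joint arm with a two-finger parallel gripper is mounted at the origin on the work surface. World frame = base frame: x ahead of the robot, y to its left, z up, the work surface at z = 0. Lengths are in m, angles in rad, forces in N, time in s.
With the tool pointing down it reaches from about 0.375 to 0.825 m from the base axis. Payload 5.5 kg.
Tool frame: the origin (TCP) lies midway between the tips of the shut fingers; the grasp point (between the pads) lies 19 mm behind it; z points along the fingers, y is the line along which they close (so a half turn about z gives the same grasp; the last joint's range is limited). The gripper opens to 85 mm and grips with 20 to 120 N. Pads are 22 mm wide; open, the fingers measure 114 mm over their backs; the gripper's body (76 mm by 85 mm) begins 54 mm behind the grasp point. The pads swing forward as they close: fully open they stand 13 mm farther back than shut.
Start: joints at [-1.241, 0.314, -0.047, 1.21, 0, 1.571], TCP at [0.194, -0.568, 0.231] pointing down, gripper open.
Joint ranges: [-2.67, 2.67], [-0.69, 1.73], [-1.03, 1.25], [-2.08, 2.16], [-1.42, 1.45], [-3.14, 3.14]. Speed limits (rad/s): [2.39, 2.39, 3.01, 3.14, 3.14, 3.14].

### API

Orientations are given as [roll, pitch, yaw] about the fixed x, y, z axes, in that order (R = Rz(yaw) Ry(pitch) Rx(roll)).
In Python, from workcell import observe, capture, get_calibration, hand_in gives the robot as it stands.
- The arm moves only by the tool servo_tool, never from a script. Its argument "targets" is a list of rows, each an object of numbers: "rx", "ry", "rz": the turn, a rotation vector about the tool's x, y, z scaled (see below); "dx", "dy", "dz": the shift along the tool's x, y, z scaled (see below); "claw": the finger opening in mm, from 0 to 85.4. In form: [{"rx": .., "ry": .., "rz": .., "dx": .., "dy": .., "dz": .., "claw": ..}, ...]. A call has 1 to 20 rows; each row shifts and turns the commanded pose from where the row before left it, along the tool's axes as they then stand; what a row does not reach is not made up. The controller multiplies each number of a shift by 300 mm and each number of a turn by 120 degrees. A row lasts 1/12 s, in which the tool goes at most 41.7 mm and 7.16 degrees, less where a joint would pass 70% of its speed; a pose out of reach is approached as far as the arm can. A call with a number of a shift or a turn outside -1 to 1 is refused whole. A call with a gripper value outside its range is refused whole. The fingers move at their own pace and stop on an object; "grip_force" is the grip in N (left out, the last holds). Time passes only in rows, so rows that do not move let the fingers close. It gives the time, the measured TCP pose, the force, the opening and the grip force at its end, in the units of the state.
- observe(): the state, without advancing time (a new reading comes with each control period).
- capture(name): name is "side" or "top"; returns (picture, depth): 480x640x3 uint8, red, green, blue; 480x640 float32, m along the optical axis (not along the pixel's ray), 0 where there is no reading.
- get_calibration(name): a dict with "fov_y" (degrees; the focal length in pixels is half the picture's height over the tangent of half this angle, whatever the lens; pixels are square), "cx", "cy" (the principal point, pixels), "eye" and "orientation" of the camera in the world. Camera axes: x right, y down, z forward; pixel columns grow to the right and rows downward; lengths in m; the calibration is good to about 2 mm. A picture is of the moment at which its call begins. get_calibration takes no time and is no camera call.
- hand_in(): hands the job in; it is judged then, once.
The state is a dict: "time": time; "joint_positions": joint angles; "qvel": joint speeds; "effort": joint torques, N m; "position": TCP position; "ee_rot": TCP orientation; "wrist_force": force on the tool from outside, world axes, zero at the start; "torque": the same for the moment, N m; "width": finger opening in m; "gripper_force": force on a finger pad.
Only numpy, scipy, OpenCV 4.12 (cv2) and the standard library are available. Lean on these libraries where they do the work, as an engineer would, in place of code of your own. Each camera call takes 0.05 s, during which the arm holds its last target. There are 200 camera calls.

### The job

Get the grinding bench ready by lightly pressing three of its push switches with the shut fingertips, in this order: the fume extractor (the switch with the wide round mushroom key), then the work lamp (square key), then the grinder (thin round pin key). Push each key most or all of the way in, so that it stays in, without hammering it. Do not press the switch with the oblong bar key, do not lift or shift any of the switches, and leave the can, disc and spanner alone.

Things in the scene. Friction and masses are not known exactly. Their poses are not given: they have to be found in the camera images.
- fan_box: fume extractor switch, pressed first: loose square housing of bare cast aluminium, 80 x 80 x 45 mm, 0.8 kg, on a rubber foot, with a wide round mushroom key (round head 42 mm across) in black plastic in the middle of its top. Origin: centre of its underside; z up. All four housings are alike; only the keys differ.
- fan_key_top (a point): centre of the flat top of the key of fan_box; it stands 28 mm above the housing top (73 mm above the bench) when fully out and goes down with the key.
- fan_key (a joint): how far the key of fan_box is pushed in, m: 0 fully out, 0.010 at its stop; it starts near 0. It slides straight down against a steady 4 N or so, has no return spring, and stays where it is left. It is switched on from 0.006. At its stop it rests on a spring cushion, which begins to give at 6 N, then 2 N per mm for 6 mm more (hard after that), and springs back.
- lamp_box: work lamp switch, pressed second: loose square housing of bare cast aluminium, 80 x 80 x 45 mm, 0.8 kg, on a rubber foot, with a square key (26 x 26 mm) in black plastic in the middle of its top. Origin: centre of its underside; z up. All four housings are alike; only the keys differ.
- lamp_key_top (a point): centre of the flat top of the key of lamp_box; it stands 28 mm above the housing top (73 mm above the bench) when fully out and goes down with the key.
- lamp_key (a joint): how far the key of lamp_box is pushed in, m: 0 fully out, 0.010 at its stop; it starts near 0. It slides straight down against a steady 4 N or so, has no return spring, and stays where it is left. It is switched on from 0.006. At its stop it rests on a spring cushion, which begins to give at 6 N, then 2 N per mm for 6 mm more (hard after that), and springs back.
- grinder_box: bench grinder switch, pressed third: loose square housing of bare cast aluminium, 80 x 80 x 45 mm, 0.8 kg, on a rubber foot, with a thin round pin key (16 mm across) in black plastic in the middle of its top. Origin: centre of its underside; z up. All four housings are alike; only the keys differ.
- grinder_key_top (a point): centre of the flat top of the key of grinder_box; it stands 28 mm above the housing top (73 mm above the bench) when fully out and goes down with the key.
- grinder_key (a joint): how far the key of grinder_box is pushed in, m: 0 fully out, 0.010 at its stop; it starts near 0. It slides straight down against a steady 4 N or so, has no return spring, and stays where it is left. It is switched on from 0.006. At its stop it rests on a spring cushion, which begins to give at 6 N, then 2 N per mm for 6 mm more (hard after that), and springs back.
- spare_box: switch of another machine, not to be pressed: loose square housing of bare cast aluminium, 80 x 80 x 45 mm, 0.8 kg, on a rubber foot, with an oblong bar key (14 x 46 mm) in black plastic in the middle of its top. Origin: centre of its underside; z up. All four housings are alike; only the keys differ.
- spare_key_top (a point): centre of the flat top of the key of spare_box; it stands 28 mm above the housing top (73 mm above the bench) when fully out and goes down with the key.
- spare_key (a joint): how far the key of spare_box is pushed in, m: 0 fully out, 0.010 at its stop; it starts near 0. It slides straight down against a steady 4 N or so, has no return spring, and stays where it is left. It is switched on from 0.006. At its stop it rests on a spring cushion, which begins to give at 6 N, then 2 N per mm for 6 mm more (hard after that), and springs back.
- spray_can: bystander: upright bare aluminium spray can, 66 mm across, 115 mm tall; origin at the centre of its underside.
- cut_disc: bystander: dark grinding disc lying flat, 115 mm across, 6 mm thick, 22 mm hole; origin at the centre of its underside.
- spanner: bystander: steel spanner lying flat, 180 mm long, along its x axis.
Things that resemble listed ones, but are neither listed nor needed, are in the scene too. What is shaped like the fan_box but blue or brown is not meant.

How it is judged:
On the way, in this order (a step that is already met when the one before it is completed fails the run):
1. the mushroom key is pushed in more than 6 mm (value of joint fan_key above 0.006 m), for 0.1 s.
2. the square key is pushed in more than 6 mm (value of joint lamp_key above 0.006 m), for 0.1 s.
3. the pin key is pushed in more than 6 mm (value of joint grinder_key above 0.006 m), for 0.1 s.
At the end, for the whole second after the job is handed in: The mushroom, square and pin keys are each in by more than 6 mm of their 10 mm, the bar key by less than 3 mm; all four housings stand still and level within 20 mm of where they began, and the can, disc and spanner lie within 20 mm of where they began (value of joint each of fan_key, lamp_key, grinder_key above 0.006 m and value of joint spare_key below 0.003 m and distance of each of fan_box, lamp_box, grinder_box, spare_box, spray_can, cut_disc, spanner from where it was at the start of the episode below 0.02 m and height (world z) of each of fan_box, lamp_box, grinder_box, spare_box below 0.008 m and angle between each of fan_box, lamp_box, grinder_box, spare_box's own z axis and vertical below 0.15 rad and linear speed of each of fan_box, lamp_box, grinder_box, spare_box below 0.02 m/s); the robot touches nothing.
It fails at once if a switch is pressed out of order (its key more than 3 mm in while the one before it is less than 6 mm in) ((value of joint lamp_key above 0.003 m and value of joint fan_key below 0.006 m) or (value of joint grinder_key above 0.003 m and value of joint fan_key below 0.006 m) or (value of joint grinder_key above 0.003 m and value of joint lamp_key below 0.006 m)).
It fails at once if the bar key is pressed in by more than 3 mm (value of joint spare_key above 0.003 m).
It fails at once if a switch is touched with more than 25 N (contact force between any of fan_box, lamp_box, grinder_box, spare_box and the arm above 25 N or contact force between any of fan_box, lamp_box, grinder_box, spare_box and the fingers above 25 N).
It fails at once if a switch housing is lifted more than 8 mm, tipped more than 0.15 rad or shifted more than 20 mm (height (world z) of any of fan_box, lamp_box, grinder_box, spare_box above 0.008 m or angle between any of fan_box, lamp_box, grinder_box, spare_box's own z axis and vertical above 0.15 rad or distance of any of fan_box, lamp_box, grinder_box, spare_box from where it was at the start of the episode above 0.02 m).
It fails at once if the can, disc or spanner is moved more than 20 mm, or the can tipped (distance of any of spray_can, cut_disc, spanner from where it was at the start of the episode above 0.02 m or angle between spray_can's own z axis and vertical above 0.3 rad).
It also fails if it takes over 42 s, if anything falls off the work surface, if the arm or the gripper's body presses on something with over 40 N, if the wrist force passes 120 N, or if a joint passes its speed limit or range.

## Working session

There is one attempt and no reset: what is moved stays moved. The work goes in short steps, Python scripts to look and compute and a tool call to move; the robot and the scene stay as the last step left them, time stands still between calls to the robot, and variables do not carry over. Pictures are saved under pics/ and viewed, at most 10 in all, crops included, and the job is handed in when it is done.

Besides the shell and the picture viewer there is one more tool, called after "Request:" by a JSON object that holds its "api" and its "payload". servo_tool: Moves the arm, as the interface text tells. Shifts and turns lie within -1 to 1; 1 stands for 300 mm of shift or 120 degrees of turn. Its arguments: {"type":"object","properties":{"targets":{"type":"array","items":{"type":"object","properties":{"rx":{"type":"number"},"ry":{"type":"number"},"rz":{"type":"number"},"dx":{"type":"number"},"dy":{"type":"number"},"dz":{"type":"number"},"claw":{"type":"number"}}}},"grip_force":{"type":"number"}},"required":["targets"]}

```bash
ls; mkdir -p pics; cat > h.py <<'E'
import numpy as np,cv2
from workcell import *
from scipy.spatial.transform import Rotation as R
def look(n):
    p,d=capture(n);np.savez('last_'+n,p=p,d=d);return p,d
def world(n,d):
    c=get_calibration(n);f=240/np.tan(np.radians(c['fov_y'])/2)
    v,u=np.mgrid[:480,:640];P=np.stack([(u-c['cx'])/f*d,(v-c['cy'])/f*d,d],-1)
    o=np.array(c['orientation'],float)
    M=o if o.shape==(3,3) else R.from_euler('xyz',o).as_matrix()
    return P@M.T+np.array(c['eye'])
E
python3 - <<'E'
from h import *
for n in('top','side'):
    p,d=look(n);cv2.imwrite(f'pics/{n}0.png',p[...,::-1]);print(n,get_calibration(n))
    W=world(n,d);print(np.nanmedian(W[d>0],0),W[240,320],(d==0).mean())
o=observe();print(o)
E
```

```text
pics
top {'fov_y': 55.407445075215236, 'cx': 318.67557463656277, 'cy': 243.17991651975208, 'eye': array([0.4310538 , 0.0131666 , 1.16073082]), 'orientation': array([-3.05217017, -0.01148224, -1.54848935])}
[5.44026539e-01 5.32154224e-04 3.36302950e-04] [ 0.54368234 -0.00104075 -0.00055764] 0.004075520833333333
side {'fov_y': 44.19407596522427, 'cx': 320.0504778436241, 'cy': 238.79641438233492, 'eye': array([-0.17251291,  0.80737988,  0.79830115]), 'orientation': array([-2.16025308, -0.00256904, -2.44021972])}
[0.51972858 0.0095248  0.00078372] [ 0.59377848 -0.10285482 -0.00093758] 0.003919270833333334
{'time': 0.1, 'joint_positions': array([-1.24100820e+00,  3.14125899e-01, -4.79707388e-02,  1.21019709e+00,
       -1.99606278e-06,  1.57082443e+00]), 'qvel': array([-0.00259942, -0.00215861,  0.0005442 , -0.00180872, -0.00129792,
       -0.00043829]), 'effort': array([-3.05655622e-04, -5.40767384e+01,  3.40540087e+01,  1.11330769e-02,
        9.89541854e-05,  1.58395153e-05]), 'position': array([ 0.19413865, -0.56718103,  0.23054207]), 'ee_rot': array([-3.14009525e+00,  2.03814686e-06,  3.29760021e-01]), 'wrist_force': array([ 0.57993407, -1.23245111, -0.20792698]), 'torque': array([ 0.04688345, -0.02147307,  0.02679678]), 'gripper_force': 0.0, 'width': 0.08547991078271112}
```

View pics/top0.png

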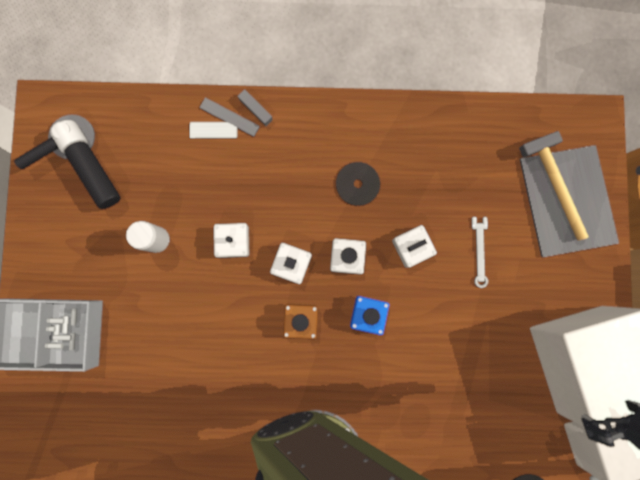

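View pics/side0.png

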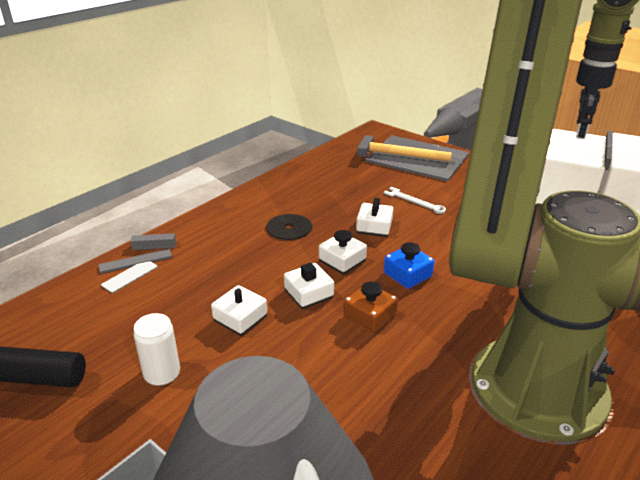

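The top view shows four aluminium switches:
- pin key at (230,240)
- square key at (291,264)
- mushroom key at (349,256)
- bar key at (416,245)

Two things could be mistaken for the fan switch: the blue box at (371,316) and the brown box at (300,322), both with mushroom keys. The bare aluminium one at (349,256) is the right one. The side view agrees: mushroom (343,238), square (308,270), pin (238,296), bar (376,207). Next I measure the key tops and check a close crop.

```bash
python3 - <<'E'
from h import *
for n,px in(('top',dict(fan=(349,256),lamp=(291,264),pin=(230,240),bar=(416,245),can=(148,237))),('side',dict(fan=(343,238),lamp=(308,270),pin=(238,296),bar=(376,207)))):
    z=np.load(f'last_{n}.npz');W=world(n,z['d']);g=z['p'].max(-1)
    for k,(u,v) in px.items():
        s=np.s_[v-20:v+21,u-20:u+21];w=W[s].reshape(-1,3)
        t=w[(w[:,2]>.064)&(w[:,2]<.13)]
        b=w[(w[:,2]>.038)&(w[:,2]<.052)]
        print(n,k,len(t),(t.min(0)+t.max(0))/2,np.median(t,0),np.ptp(t,0),'box',(b.min(0)+b.max(0))/2,np.median(b[:,2]))
p=np.load('last_top.npz')['p'][200:350,190:450]
cv2.imwrite('pics/crop.png',cv2.resize(p[...,::-1],None,fx=3,fy=3,interpolation=cv2.INTER_CUBIC))
E
```

```text
top fan 241 [ 0.50123199 -0.06913857  0.07266934] [ 0.50180939 -0.06823327  0.07335829] [0.04087436 0.04110777 0.01061683] box [ 0.50190551 -0.0690993   0.04492918] 0.04521693647850333
top lamp 121 [0.48112814 0.07118489 0.07087102] [0.48022605 0.0703547  0.07208573] [0.03054824 0.0303314  0.01365908] box [0.48031735 0.0704381  0.04464124] 0.04537059204278726
top pin 39 [0.53395587 0.21973666 0.07128863] [0.53401286 0.21958067 0.07183733] [0.01452568 0.01485359 0.01042626] box [0.53437296 0.2201303  0.04545005] 0.04548237910440256
top bar 119 [ 0.53017561 -0.2332772   0.07230138] [ 0.52997656 -0.23288408  0.07258234] [0.03033823 0.04430269 0.01366304] box [ 0.53166033 -0.23586274  0.04524441] 0.04505723430962161
top can 783 [0.53383886 0.41185608 0.09320043] [0.53204644 0.40471491 0.11445142] [0.06415797 0.06141382 0.05817314] box [0.53189368 0.39661682 0.04501214] 0.04608431207836439
side fan 190 [ 0.49979809 -0.07012832  0.06972249] [ 0.49713899 -0.0673419   0.07211831] [0.04310223 0.04041636 0.01143368] box [ 0.50164389 -0.11066055  0.04499533] 0.04437777790476305
side lamp 133 [0.47950898 0.06984995 0.06981667] [0.477467   0.07255906 0.0706992 ] [0.03223515 0.0327796  0.01125395] box [0.47902927 0.03975601 0.04493932] 0.044691574553305635
side pin 54 [0.53217574 0.21955454 0.06940295] [0.53183018 0.22002893 0.07040808] [0.01782348 0.01498126 0.01057941] box [0.53144883 0.21956355 0.04497995] 0.04461540914978146
side bar 71 [ 0.52697676 -0.23330862  0.06947684] [ 0.52454497 -0.23156533  0.07134757] [0.02952909 0.04185973 0.01000299] box [ 0.52720786 -0.23353056  0.04506496] 0.04437188820262311
```

View pics/crop.png

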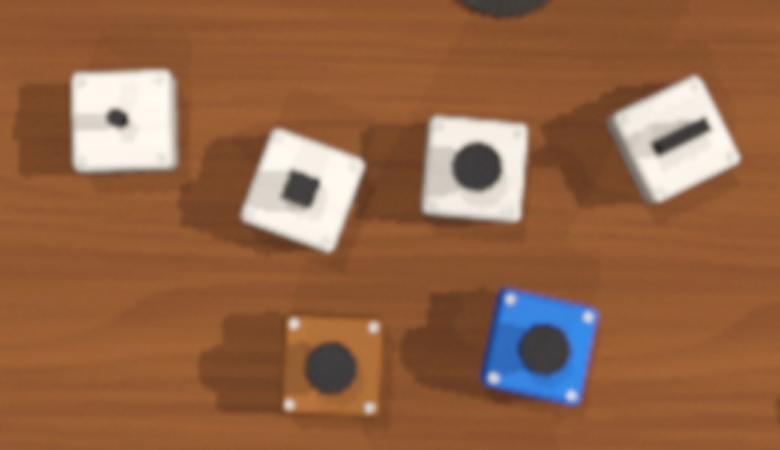

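The crop confirms it: the aluminium mushroom switch is third from the left, and the brown and blue boxes are decoys. Both cameras agree to about 3 mm. Now I move above the fan key with the fingers closing.

Request:
{"api": "servo_tool", "payload": {"targets": [{"dx": 0.084, "dy": -0.069, "claw": 0}, {"dx": 0.084, "dy": -0.069, "claw": 0}, {"dx": 0.084, "dy": -0.069, "claw": 0}, {"dx": 0.084, "dy": -0.069, "claw": 0}, {"dx": 0.084, "dy": -0.069, "claw": 0}, {"dx": 0.084, "dy": -0.069, "claw": 0}, {"dx": 0.084, "dy": -0.069, "claw": 0}, {"dx": 0.084, "dy": -0.069, "claw": 0}, {"dx": 0.084, "dy": -0.069, "claw": 0}, {"dx": 0.084, "dy": -0.069, "claw": 0}, {"dx": 0.084, "dy": -0.069, "claw": 0}, {"dx": 0.084, "dy": -0.069, "claw": 0}, {"dx": 0.084, "dy": -0.069, "claw": 0}, {"dx": 0.084, "dy": -0.069, "claw": 0}, {"dx": 0.084, "dy": -0.069, "claw": 0}, {"dx": 0.084, "dy": -0.069, "claw": 0}, {"dx": 0.084, "dy": -0.069, "claw": 0}, {"dx": 0.084, "dy": -0.069, "claw": 0}, {"claw": 0}, {"claw": 0}], "grip_force": 20}}

```text
validation failed for argument at $.ta...
```

```bash
cat >> h.py <<'E'
T=dict(fan=(.501,-.069),lamp=(.480,.071),pin=(.534,.220))
def go(k,z):
    o=observe();M=R.from_euler('xyz',o['ee_rot']).as_matrix()
    dl=np.array([*T[k],z])-o['position']
    print(k,o['time'],o['position'].round(4),o['ee_rot'].round(3),o['width'].round(4),o['wrist_force'].round(2),'units',(M.T@dl/.3).round(4))
E
python3 -c "
from h import *
go('fan',.085)"
```

```text
Traceback (most recent call last):
  File "h.py", line 16, in go
    print(k,o['time'],o['position'].round(4),o['ee_rot'].round(3),o['width'].round(4),o['wrist_force'].round(2),'units',(M.T@dl/.3).round(4))
                                                                  ^^^^^^^^^^^^^^^^
AttributeError: 'float' object has no attribute 'round'
```

The call was refused, possibly because each row needs every key. I'll try full rows, and fix the print in the helper.

Request:
{"api": "servo_tool", "payload": {"targets": [{"rx": 0, "ry": 0, "rz": 0, "dx": 0.084, "dy": -0.069, "dz": 0, "claw": 0}, {"rx": 0, "ry": 0, "rz": 0, "dx": 0.084, "dy": -0.069, "dz": 0, "claw": 0}], "grip_force": 20}}

```text
time: 0.27
position: [0.2282, -0.5121, 0.2303]
ee_rot: [-3.141, 0.0, 0.327]
wrist_force: [0.3, -0.1, 0.1]
width: 0.0638
gripper_force: 0.0
```

```bash
sed -i "s/o\['width'\].round(4)/round(o['width'],4)/" h.py
python3 -c "
from h import *
go('fan',.085)"
```

```text
fan 0.2667 [ 0.2282 -0.5121  0.2303] [-3.141  0.     0.327] 0.0638 [ 0.29 -0.14  0.13] units [ 1.3357 -1.106   0.4856]
```

Full rows work. I continue to above the fan key.

Request:
{"api": "servo_tool", "payload": {"targets": [{"rx": 0, "ry": 0, "rz": 0, "dx": 0.084, "dy": -0.069, "dz": 0, "claw": 0}, {"rx": 0, "ry": 0, "rz": 0, "dx": 0.084, "dy": -0.069, "dz": 0, "claw": 0}, {"rx": 0, "ry": 0, "rz": 0, "dx": 0.084, "dy": -0.069, "dz": 0, "claw": 0}, {"rx": 0, "ry": 0, "rz": 0, "dx": 0.084, "dy": -0.069, "dz": 0, "claw": 0}, {"rx": 0, "ry": 0, "rz": 0, "dx": 0.084, "dy": -0.069, "dz": 0, "claw": 0}, {"rx": 0, "ry": 0, "rz": 0, "dx": 0.084, "dy": -0.069, "dz": 0, "claw": 0}, {"rx": 0, "ry": 0, "rz": 0, "dx": 0.084, "dy": -0.069, "dz": 0, "claw": 0}, {"rx": 0, "ry": 0, "rz": 0, "dx": 0.084, "dy": -0.069, "dz": 0, "claw": 0}, {"rx": 0, "ry": 0, "rz": 0, "dx": 0.084, "dy": -0.069, "dz": 0, "claw": 0}, {"rx": 0, "ry": 0, "rz": 0, "dx": 0.084, "dy": -0.069, "dz": 0, "claw": 0}, {"rx": 0, "ry": 0, "rz": 0, "dx": 0.084, "dy": -0.069, "dz": 0, "claw": 0}, {"rx": 0, "ry": 0, "rz": 0, "dx": 0.084, "dy": -0.069, "dz": 0, "claw": 0}, {"rx": 0, "ry": 0, "rz": 0, "dx": 0.084, "dy": -0.069, "dz": 0, "claw": 0}, {"rx": 0, "ry": 0, "rz": 0, "dx": 0.084, "dy": -0.069, "dz": 0, "claw": 0}, {"rx": 0, "ry": 0, "rz": 0, "dx": 0.084, "dy": -0.069, "dz": 0, "claw": 0}, {"rx": 0, "ry": 0, "rz": 0, "dx": 0.084, "dy": -0.069, "dz": 0, "claw": 0}, {"rx": 0, "ry": 0, "rz": 0, "dx": 0, "dy": 0, "dz": 0, "claw": 0}, {"rx": 0, "ry": 0, "rz": 0, "dx": 0, "dy": 0, "dz": 0, "claw": 0}]}}

```text
time: 1.77
position: [0.503, -0.067, 0.2308]
ee_rot: [-3.141, 0.001, 0.333]
wrist_force: [-1.1, -0.3, -0.1]
width: 0.0001
gripper_force: 0.0
```

```bash
python3 -c "
from h import *
go('fan',.085)"
```

```text
fan 1.7667 [ 0.503  -0.067   0.2308] [-3.141e+00  1.000e-03  3.330e-01] 0.0001 [-1.12 -0.29 -0.14] units [-0.0079  0.0043  0.4859]
```

Request:
{"api": "servo_tool", "payload": {"targets": [{"rx": 0, "ry": 0, "rz": 0, "dx": -0.008, "dy": 0.004, "dz": 0.08, "claw": 0}, {"rx": 0, "ry": 0, "rz": 0, "dx": 0, "dy": 0, "dz": 0.1, "claw": 0}, {"rx": 0, "ry": 0, "rz": 0, "dx": 0, "dy": 0, "dz": 0.1, "claw": 0}, {"rx": 0, "ry": 0, "rz": 0, "dx": 0, "dy": 0, "dz": 0.1, "claw": 0}, {"rx": 0, "ry": 0, "rz": 0, "dx": 0, "dy": 0, "dz": 0.06, "claw": 0}, {"rx": 0, "ry": 0, "rz": 0, "dx": 0, "dy": 0, "dz": 0.04, "claw": 0}, {"rx": 0, "ry": 0, "rz": 0, "dx": 0, "dy": 0, "dz": 0, "claw": 0}, {"rx": 0, "ry": 0, "rz": 0, "dx": 0, "dy": 0, "dz": 0, "claw": 0}]}}

```text
time: 2.43
position: [0.4997, -0.0711, 0.0869]
ee_rot: [-3.141, 0.002, 0.328]
wrist_force: [-0.5, -0.6, 0.3]
width: -0.0001
gripper_force: 0.0
```

```bash
python3 -c "
from h import *
go('fan',.073)
p,d=look('side')
cv2.imwrite('pics/s1.png',cv2.resize(p[150:350,190:460][...,::-1],None,fx=2.9,fy=2.9))"
```

```text
fan 2.4333 [ 0.4997 -0.0711  0.0869] [-3.141e+00  2.000e-03  3.280e-01] -0.0001 [-0.49 -0.57  0.31] units [ 0.0065 -0.0051  0.0463]
```

View pics/s1.png

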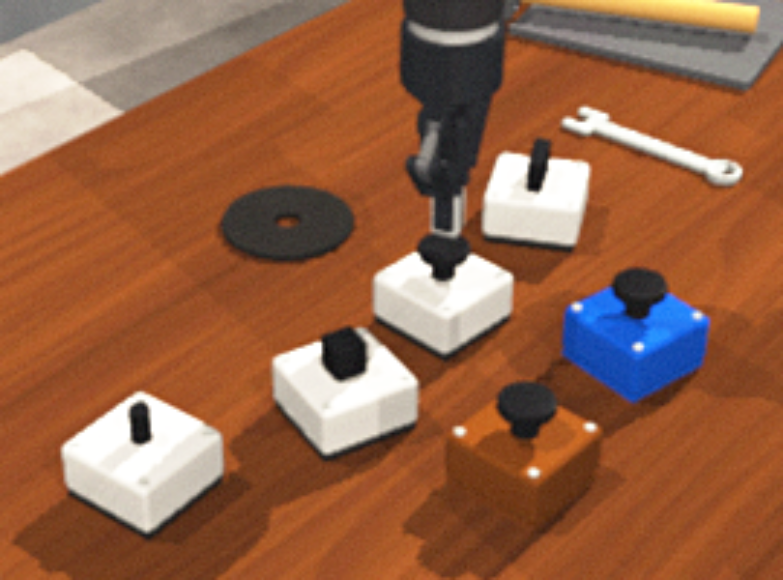

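The shut fingertips stand right above the mushroom key, seen at (440,240) in the crop. I go down gently.

Request:
{"api": "servo_tool", "payload": {"targets": [{"rx": 0, "ry": 0, "rz": 0, "dx": 0.003, "dy": -0.002, "dz": 0.01, "claw": 0}, {"rx": 0, "ry": 0, "rz": 0, "dx": 0, "dy": 0, "dz": 0.01, "claw": 0}, {"rx": 0, "ry": 0, "rz": 0, "dx": 0, "dy": 0, "dz": 0.01, "claw": 0}, {"rx": 0, "ry": 0, "rz": 0, "dx": 0, "dy": 0, "dz": 0.005, "claw": 0}, {"rx": 0, "ry": 0, "rz": 0, "dx": 0, "dy": 0, "dz": 0.005, "claw": 0}, {"rx": 0, "ry": 0, "rz": 0, "dx": 0, "dy": 0, "dz": 0.005, "claw": 0}, {"rx": 0, "ry": 0, "rz": 0, "dx": 0, "dy": 0, "dz": 0.005, "claw": 0}, {"rx": 0, "ry": 0, "rz": 0, "dx": 0, "dy": 0, "dz": 0.005, "claw": 0}, {"rx": 0, "ry": 0, "rz": 0, "dx": 0, "dy": 0, "dz": 0.005, "claw": 0}, {"rx": 0, "ry": 0, "rz": 0, "dx": 0, "dy": 0, "dz": 0.005, "claw": 0}, {"rx": 0, "ry": 0, "rz": 0, "dx": 0, "dy": 0, "dz": 0, "claw": 0}]}}

```text
time: 3.4
position: [0.5016, -0.0692, 0.0676]
ee_rot: [-3.142, -0.0, 0.33]
wrist_force: [0.0, -0.4, 1.1]
width: -0.0
gripper_force: 0.4
```

Request:
{"api": "servo_tool", "payload": {"targets": [{"rx": 0, "ry": 0, "rz": 0, "dx": 0, "dy": 0, "dz": 0.005, "claw": 0}, {"rx": 0, "ry": 0, "rz": 0, "dx": 0, "dy": 0, "dz": 0.005, "claw": 0}, {"rx": 0, "ry": 0, "rz": 0, "dx": 0, "dy": 0, "dz": 0.005, "claw": 0}]}}

```text
time: 3.65
position: [0.5016, -0.0692, 0.0633]
ee_rot: [-3.142, -0.0, 0.33]
wrist_force: [-0.7, 0.1, 3.5]
width: 0.0001
gripper_force: 1.9
```

Request:
{"api": "servo_tool", "payload": {"targets": [{"rx": 0, "ry": 0, "rz": 0, "dx": 0, "dy": 0, "dz": 0.004, "claw": 0}, {"rx": 0, "ry": 0, "rz": 0, "dx": 0, "dy": 0, "dz": 0.004, "claw": 0}]}}

```text
time: 3.82
position: [0.5017, -0.0693, 0.0611]
ee_rot: [3.142, -0.0, 0.33]
wrist_force: [-2.0, 1.1, 9.2]
width: 0.0
gripper_force: 4.7
```

The force has risen to 9 N, so the key is on its cushion and fully in. I rise and move over to the lamp key.

Request:
{"api": "servo_tool", "payload": {"targets": [{"rx": 0, "ry": 0, "rz": 0, "dx": 0, "dy": 0, "dz": -0.02, "claw": 0}, {"rx": 0, "ry": 0, "rz": 0, "dx": 0, "dy": 0, "dz": -0.06, "claw": 0}, {"rx": 0, "ry": 0, "rz": 0, "dx": 0, "dy": 0, "dz": -0.1, "claw": 0}, {"rx": 0, "ry": 0, "rz": 0, "dx": 0.01, "dy": -0.06, "dz": 0, "claw": 0}, {"rx": 0, "ry": 0, "rz": 0, "dx": 0.02, "dy": -0.1, "dz": 0, "claw": 0}, {"rx": 0, "ry": 0, "rz": 0, "dx": 0.02, "dy": -0.1, "dz": 0, "claw": 0}, {"rx": 0, "ry": 0, "rz": 0, "dx": 0.02, "dy": -0.1, "dz": 0, "claw": 0}, {"rx": 0, "ry": 0, "rz": 0, "dx": 0.013, "dy": -0.08, "dz": 0, "claw": 0}, {"rx": 0, "ry": 0, "rz": 0, "dx": 0, "dy": -0.026, "dz": 0, "claw": 0}, {"rx": 0, "ry": 0, "rz": 0, "dx": 0, "dy": 0, "dz": 0.05, "claw": 0}, {"rx": 0, "ry": 0, "rz": 0, "dx": 0, "dy": 0, "dz": 0.03, "claw": 0}, {"rx": 0, "ry": 0, "rz": 0, "dx": 0, "dy": 0, "dz": 0, "claw": 0}, {"rx": 0, "ry": 0, "rz": 0, "dx": 0, "dy": 0, "dz": 0, "claw": 0}]}}

```text
time: 4.9
position: [0.4791, 0.0703, 0.0902]
ee_rot: [-3.142, 0.002, 0.329]
wrist_force: [-0.1, -0.1, 0.3]
width: -0.0003
gripper_force: 0.0
```

```bash
python3 - <<'E'
from h import *
go('lamp',.073)
z=np.load('last_side.npz');a=world('side',z['d']);p,d=look('top');W=world('top',d)
# fan key height & box now
for k,(u,v) in dict(fan=(349,256),pin=(230,240)).items():
    w=W[v-20:v+21,u-20:u+21].reshape(-1,3);t=w[(w[:,2]>.055)&(w[:,2]<.08)]
    print(k,len(t),np.median(t,0) if len(t) else 0)
E
```

```text
lamp 4.9 [0.4791 0.0703 0.0902] [-3.142e+00  2.000e-03  3.290e-01] -0.0003 [-0.1 -0.1  0.3] units [ 0.0038 -0.0012  0.0573]
fan 232 [ 0.50064556 -0.06863754  0.06300325]
pin 4 [0.53504393 0.22669981 0.07262785]
```

The fan key now stands at 63 mm, which is fully in, and its housing hasn't moved. Next is the lamp.

Request:
{"api": "servo_tool", "payload": {"targets": [{"rx": 0, "ry": 0, "rz": 0, "dx": 0.003, "dy": 0, "dz": 0.015, "claw": 0}, {"rx": 0, "ry": 0, "rz": 0, "dx": 0, "dy": 0, "dz": 0.015, "claw": 0}, {"rx": 0, "ry": 0, "rz": 0, "dx": 0, "dy": 0, "dz": 0.01, "claw": 0}, {"rx": 0, "ry": 0, "rz": 0, "dx": 0, "dy": 0, "dz": 0.005, "claw": 0}, {"rx": 0, "ry": 0, "rz": 0, "dx": 0, "dy": 0, "dz": 0.005, "claw": 0}, {"rx": 0, "ry": 0, "rz": 0, "dx": 0, "dy": 0, "dz": 0.005, "claw": 0}, {"rx": 0, "ry": 0, "rz": 0, "dx": 0, "dy": 0, "dz": 0.005, "claw": 0}, {"rx": 0, "ry": 0, "rz": 0, "dx": 0, "dy": 0, "dz": 0.005, "claw": 0}, {"rx": 0, "ry": 0, "rz": 0, "dx": 0, "dy": 0, "dz": 0.005, "claw": 0}, {"rx": 0, "ry": 0, "rz": 0, "dx": 0, "dy": 0, "dz": 0.005, "claw": 0}, {"rx": 0, "ry": 0, "rz": 0, "dx": 0, "dy": 0, "dz": 0.005, "claw": 0}]}}

```text
time: 5.87
position: [0.4808, 0.0714, 0.067]
ee_rot: [3.142, -0.0, 0.33]
wrist_force: [-1.4, -1.0, 4.0]
width: -0.0001
gripper_force: 1.9
```

Request:
{"api": "servo_tool", "payload": {"targets": [{"rx": 0, "ry": 0, "rz": 0, "dx": 0, "dy": 0, "dz": 0.005, "claw": 0}, {"rx": 0, "ry": 0, "rz": 0, "dx": 0, "dy": 0, "dz": 0.005, "claw": 0}, {"rx": 0, "ry": 0, "rz": 0, "dx": 0, "dy": 0, "dz": 0.005, "claw": 0}, {"rx": 0, "ry": 0, "rz": 0, "dx": 0, "dy": 0, "dz": 0.004, "claw": 0}]}}

```text
time: 6.2
position: [0.4809, 0.0714, 0.0613]
ee_rot: [3.142, -0.0, 0.33]
wrist_force: [-2.9, -0.6, 9.3]
width: 0.0002
gripper_force: 4.4
```

The lamp key is on its cushion too. I move on to the pin key.

Request:
{"api": "servo_tool", "payload": {"targets": [{"rx": 0, "ry": 0, "rz": 0, "dx": 0, "dy": 0, "dz": -0.02, "claw": 0}, {"rx": 0, "ry": 0, "rz": 0, "dx": 0, "dy": 0, "dz": -0.06, "claw": 0}, {"rx": 0, "ry": 0, "rz": 0, "dx": 0, "dy": 0, "dz": -0.1, "claw": 0}, {"rx": 0, "ry": 0, "rz": 0, "dx": 0.04, "dy": -0.05, "dz": 0, "claw": 0}, {"rx": 0, "ry": 0, "rz": 0, "dx": 0.07, "dy": -0.09, "dz": 0, "claw": 0}, {"rx": 0, "ry": 0, "rz": 0, "dx": 0.07, "dy": -0.09, "dz": 0, "claw": 0}, {"rx": 0, "ry": 0, "rz": 0, "dx": 0.07, "dy": -0.09, "dz": 0, "claw": 0}, {"rx": 0, "ry": 0, "rz": 0, "dx": 0.05, "dy": -0.06, "dz": 0, "claw": 0}, {"rx": 0, "ry": 0, "rz": 0, "dx": 0.028, "dy": -0.031, "dz": 0, "claw": 0}, {"rx": 0, "ry": 0, "rz": 0, "dx": 0, "dy": 0, "dz": 0.05, "claw": 0}, {"rx": 0, "ry": 0, "rz": 0, "dx": 0, "dy": 0, "dz": 0.03, "claw": 0}, {"rx": 0, "ry": 0, "rz": 0, "dx": 0, "dy": 0, "dz": 0, "claw": 0}, {"rx": 0, "ry": 0, "rz": 0, "dx": 0, "dy": 0, "dz": 0, "claw": 0}]}}

```text
time: 7.28
position: [0.5376, 0.204, 0.0905]
ee_rot: [-3.127, 0.003, 0.355]
wrist_force: [-0.6, 0.3, -0.6]
width: 0.0
gripper_force: 0.0
```

```bash
python3 - <<'E'
from h import *
go('pin',.073)
p,d=look('side');W=world('side',d)
for k,(u,v) in dict(fan=(343,242),lamp=(308,273)).items():
    w=W[v-20:v+21,u-20:u+21].reshape(-1,3);t=w[(w[:,2]>.055)&(w[:,2]<.08)]
    print(k,len(t),np.median(t,0) if len(t) else 0,t[:,2].max())
cv2.imwrite('pics/s2.png',cv2.resize(p[200:350,160:360][...,::-1],None,fx=3.5,fy=3.5))
E
```

```text
pin 7.2833 [0.5376 0.204  0.0905] [-3.127e+00  3.000e-03  3.550e-01] 0.0 [-0.65  0.34 -0.57] units [ 0.0074 -0.0535  0.0589]
fan 184 [ 0.49736204 -0.06745048  0.06246419] 0.06692017860032806
lamp 136 [0.47630601 0.07205322 0.06192257] 0.06658106926201046
```

View pics/s2.png

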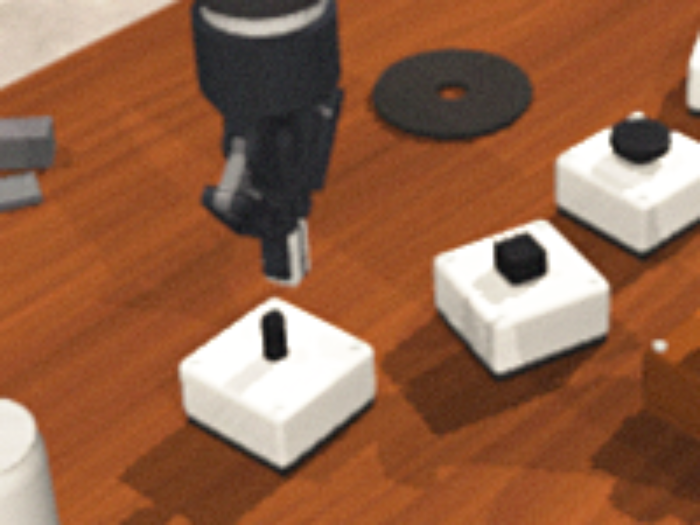

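The lamp key is in, at 62 mm. The last hop fell 16 mm short: the tip at crop (287,275) is behind the pin at (273,330). I correct that and re-measure.

Request:
{"api": "servo_tool", "payload": {"targets": [{"rx": 0, "ry": 0, "rz": 0, "dx": 0.004, "dy": -0.027, "dz": 0, "claw": 0}, {"rx": 0, "ry": 0, "rz": 0, "dx": 0.003, "dy": -0.026, "dz": 0, "claw": 0}, {"rx": 0, "ry": 0, "rz": 0, "dx": 0, "dy": 0, "dz": 0, "claw": 0}, {"rx": 0, "ry": 0, "rz": 0, "dx": 0, "dy": 0, "dz": 0, "claw": 0}]}}

```text
time: 7.67
position: [0.5381, 0.2143, 0.0921]
ee_rot: [-3.121, -0.001, 0.368]
wrist_force: [0.0, 0.2, 0.3]
width: 0.0001
gripper_force: 0.0
```

```bash
python3 - <<'E'
from h import *
go('pin',.073);print(observe()['joint_positions'].round(3))
E
```

```text
pin 7.6667 [0.5381 0.2143 0.0921] [-3.121e+00 -1.000e-03  3.680e-01] 0.0001 [0.05 0.19 0.3 ] units [-0.0059 -0.0212  0.0642]
[ 0.367  0.366 -0.306  0.899  0.021  3.141]
```

Joint 6 is at its 3.14 limit. I turn the tool to raise its yaw, take out the small tilt and re-measure.

Request:
{"api": "servo_tool", "payload": {"targets": [{"rx": -0.01, "ry": 0, "rz": 0, "dx": 0, "dy": 0, "dz": 0, "claw": 0}, {"rx": 0, "ry": 0, "rz": -0.05, "dx": 0, "dy": 0, "dz": 0, "claw": 0}, {"rx": 0, "ry": 0, "rz": -0.05, "dx": 0, "dy": 0, "dz": 0, "claw": 0}, {"rx": 0, "ry": 0, "rz": -0.05, "dx": 0, "dy": 0, "dz": 0, "claw": 0}, {"rx": 0, "ry": 0, "rz": 0, "dx": 0, "dy": 0, "dz": 0, "claw": 0}, {"rx": 0, "ry": 0, "rz": 0, "dx": 0, "dy": 0, "dz": 0, "claw": 0}]}}

```text
time: 8.17
position: [0.539, 0.2111, 0.0917]
ee_rot: [-3.14, -0.001, 0.684]
wrist_force: [-0.2, -0.6, -0.1]
width: -0.0003
gripper_force: 0.0
```

```bash
python3 - <<'E'
from h import *
go('pin',.073);print(observe()['joint_positions'].round(3))
E
```

```text
pin 8.1667 [0.539  0.2111 0.0917] [-3.14e+00 -1.00e-03  6.84e-01] -0.0003 [-0.18 -0.57 -0.06] units [ 0.0059 -0.0335  0.0623]
[ 3.72e-01  3.66e-01 -3.06e-01  8.99e-01  2.00e-03  2.83e+00]
```

Request:
{"api": "servo_tool", "payload": {"targets": [{"rx": 0, "ry": 0, "rz": 0, "dx": 0.006, "dy": -0.0335, "dz": 0, "claw": 0}, {"rx": 0, "ry": 0, "rz": 0, "dx": 0, "dy": 0, "dz": 0, "claw": 0}, {"rx": 0, "ry": 0, "rz": 0, "dx": 0, "dy": 0, "dz": 0.015, "claw": 0}, {"rx": 0, "ry": 0, "rz": 0, "dx": 0, "dy": 0, "dz": 0.015, "claw": 0}, {"rx": 0, "ry": 0, "rz": 0, "dx": 0, "dy": 0, "dz": 0, "claw": 0}, {"rx": 0, "ry": 0, "rz": 0, "dx": 0, "dy": 0, "dz": 0, "claw": 0}]}}

```text
time: 8.67
position: [0.5335, 0.2198, 0.082]
ee_rot: [-3.139, 0.001, 0.686]
wrist_force: [-0.4, 0.3, -1.0]
width: 0.0002
gripper_force: 0.0
```

```bash
python3 - <<'E'
from h import *
go('pin',.073)
p,d=look('side')
cv2.imwrite('pics/s3.png',cv2.resize(p[200:350,160:360][...,::-1],None,fx=3.5,fy=3.5))
E
```

```text
pin 8.6667 [0.5335 0.2198 0.082 ] [-3.139e+00  1.000e-03  6.860e-01] 0.0002 [-0.35  0.34 -0.97] units [0.0017 0.0007 0.03  ]
```

View pics/s3.png

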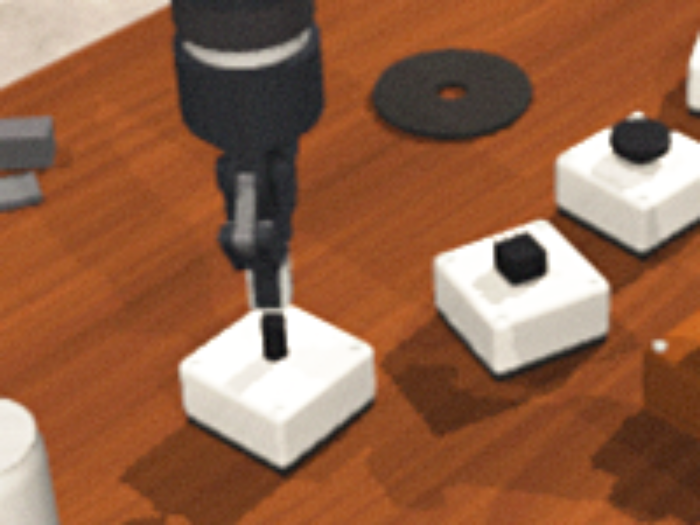

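The fingertips are now right above the pin, at crop (272,310). I press down.

Request:
{"api": "servo_tool", "payload": {"targets": [{"rx": 0, "ry": 0, "rz": 0, "dx": 0, "dy": 0, "dz": 0.01, "claw": 0}, {"rx": 0, "ry": 0, "rz": 0, "dx": 0, "dy": 0, "dz": 0.01, "claw": 0}, {"rx": 0, "ry": 0, "rz": 0, "dx": 0, "dy": 0, "dz": 0.005, "claw": 0}, {"rx": 0, "ry": 0, "rz": 0, "dx": 0, "dy": 0, "dz": 0.005, "claw": 0}, {"rx": 0, "ry": 0, "rz": 0, "dx": 0, "dy": 0, "dz": 0.005, "claw": 0}, {"rx": 0, "ry": 0, "rz": 0, "dx": 0, "dy": 0, "dz": 0.005, "claw": 0}, {"rx": 0, "ry": 0, "rz": 0, "dx": 0, "dy": 0, "dz": 0.005, "claw": 0}, {"rx": 0, "ry": 0, "rz": 0, "dx": 0, "dy": 0, "dz": 0.005, "claw": 0}]}}

```text
time: 9.38
position: [0.534, 0.2201, 0.0678]
ee_rot: [-3.139, -0.001, 0.687]
wrist_force: [-1.3, -0.8, 3.7]
width: 0.0001
gripper_force: 1.9
```

Request:
{"api": "servo_tool", "payload": {"targets": [{"rx": 0, "ry": 0, "rz": 0, "dx": 0, "dy": 0, "dz": 0.005, "claw": 0}, {"rx": 0, "ry": 0, "rz": 0, "dx": 0, "dy": 0, "dz": 0.005, "claw": 0}, {"rx": 0, "ry": 0, "rz": 0, "dx": 0, "dy": 0, "dz": 0.005, "claw": 0}, {"rx": 0, "ry": 0, "rz": 0, "dx": 0, "dy": 0, "dz": 0.005, "claw": 0}]}}

```text
time: 9.72
position: [0.534, 0.2201, 0.0617]
ee_rot: [-3.139, -0.001, 0.687]
wrist_force: [-2.8, -2.1, 7.4]
width: -0.0001
gripper_force: 4.1
```

It is on the cushion. I rise clear and check.

Request:
{"api": "servo_tool", "payload": {"targets": [{"rx": 0, "ry": 0, "rz": 0, "dx": 0, "dy": 0, "dz": 0, "claw": 0}, {"rx": 0, "ry": 0, "rz": 0, "dx": 0, "dy": 0, "dz": -0.02, "claw": 0}, {"rx": 0, "ry": 0, "rz": 0, "dx": 0, "dy": 0, "dz": -0.06, "claw": 0}, {"rx": 0, "ry": 0, "rz": 0, "dx": 0, "dy": 0, "dz": -0.1, "claw": 0}, {"rx": 0, "ry": 0, "rz": 0, "dx": 0, "dy": 0, "dz": -0.1, "claw": 0}, {"rx": 0, "ry": 0, "rz": 0, "dx": 0, "dy": 0, "dz": -0.1, "claw": 0}, {"rx": 0, "ry": 0, "rz": 0, "dx": 0, "dy": 0, "dz": 0, "claw": 0}, {"rx": 0, "ry": 0, "rz": 0, "dx": 0, "dy": 0, "dz": 0, "claw": 0}, {"rx": 0, "ry": 0, "rz": 0, "dx": 0, "dy": 0, "dz": 0, "claw": 0}]}}

```text
time: 10.47
position: [0.5338, 0.2198, 0.175]
ee_rot: [-3.139, -0.0, 0.687]
wrist_force: [-0.9, 0.1, -0.5]
width: 0.0
gripper_force: 0.0
```

```bash
python3 - <<'E'
from h import *
p,d=look('side');W=world('side',d)
for k,(u,v) in dict(fan=(343,242),lamp=(308,273),pin=(238,298),bar=(376,207)).items():
    w=W[v-20:v+21,u-20:u+21].reshape(-1,3);t=w[(w[:,2]>.055)&(w[:,2]<.08)]
    print(k,len(t),np.median(t,0),t[:,2].max())
print(observe()['position'])
E
```

```text
fan 185 [ 0.49703625 -0.06830335  0.06220456] 0.06681618627529884
lamp 136 [0.4768051  0.07223642 0.06148095] 0.06552614536168155
pin 54 [0.53021455 0.21963268 0.06138962] 0.06518281187246988
bar 99 [ 0.5228281  -0.22622861  0.07054085] 0.07570621169265279
[0.53326848 0.21961475 0.174299  ]
```

All three keys are in by about 10 mm, the bar key is still out, and the pressed switches haven't shifted.

```bash
python3 -c "
from workcell import *
print(hand_in())"
```

```text
the job is handed in; nothing more can be done
None
```

I pressed the mushroom, square and pin keys fully in, in that order, with wrist-force readings of at most about 9 N. The bar key is untouched, and the job was handed in at about 10.5 s; the hand-in returned no verdict.

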